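Set the coffee grinder to coarse, fit its lid and hold it at the pulse mark

ROBOT

A 6-joint arm with a two-finger parallel gripper is mounted at the origin on a cart in front of the work surface, level with it; the furniture and walls round the work are solid. World frame = base frame: x ahead of the robot, y to its left, z up, the work surface at z = 0. Lengths are in m, angles in rad, forces in N, time in s.
With the tool pointing down it reaches from about 0.35 to 0.975 m from the base axis. Payload 7.1 kg.
Tool frame: the origin (TCP) lies at the very end of the fingers, on their centre line; the grasp point (between the pads) lies 19 mm behind it (arm.grasp_offset is the distance from the TCP to the grasp point, in m); z points along the fingers, y is the line along which they close (so a half turn about z gives the same grasp; the last joint's range is limited). The gripper opens to 88 mm and grips with 3 to 60 N. Pads are 20 mm wide; open, the fingers measure 115 mm over their backs; the gripper's body (75 mm by 178 mm) begins 61 mm behind the grasp point.
Start: joints at [1.152, 0.423, 1.63, -0, 1.089, -0.019], TCP at [0.243, 0.576, 0.223] pointing down, gripper open.
Joint ranges: [-3, 3], [-0.9, 2.11], [0.09, 2.58], [-1.31, 4.45], [0.11, 2.69], [-2.54, 2.54]. Speed limits (rad/s): [2.39, 2.39, 3.01, 3.14, 3.14, 3.14].

INTERFACE

Orientations are given as [roll, pitch, yaw] about the fixed x, y, z axes, in that order (R = Rz(yaw) Ry(pitch) Rx(roll)).
In Python, from plant import arm, viewer gives the robot as it stands.
- The arm moves only by the shell command python3 -m handwheel 'ROWS' [FORCE]. ROWS is JSON, a list of rows, each a list of 7 numbers: the opening, from -1 (shut) to 1 (fully open), then the shift along the tool's x, y, z scaled (see below), then the turn, a rotation vector about the tool's x, y, z scaled (see below). In form: [[jaw, tx, ty, tz, wx, wy, wz], ...]. A call has 1 to 12 rows; each row shifts and turns the commanded pose from where the row before left it, along the tool's axes as they then stand; what a row does not reach is not made up. The controller multiplies each number of a shift by 0.04 m and each number of a turn by 0.1 rad. A row lasts 1/8 s, in which the tool goes at most 62.5 mm and 10.7 degrees, less where a joint would pass 70% of its speed; a pose out of reach is approached as far as the arm can. A call with a number of a shift or a turn outside -1 to 1 is refused whole. A call with a gripper value outside its range is refused whole. The fingers move at their own pace and stop on an object; FORCE is the grip in N (left out, the last holds). Time passes only in rows, so rows that do not move let the fingers close. It gives the time, the measured TCP pose, the force, the opening and the grip force at its end, in the units of the state.
- arm.read_state(): the state, without advancing time (a new reading comes with each control period).
- viewer.grab_frame(name): name is "side" or "top" or "wrist"; returns a dict with "color" (420x560x3 uint8, blue, green, red), "range_z" (420x560 float32, m along the optical axis (not along the pixel's ray), 0 where there is no reading), "K" (3x3 intrinsics, pixels), "T" (4x4, takes a point from camera to world coordinates). Camera axes: x right, y down, z forward; pixel columns grow to the right and rows downward; lengths in m; the calibration is good to about 2 mm. The wrist camera is an equidistant fisheye: a pixel r from the principal point sees the ray r / f radians off the axis. A picture is of the moment at which its call begins.
- arm.sign_off(): hands the job in; it is judged then, once.
The state is a dict: "clock": time; "joint_pos": joint angles; "dq": joint speeds; "tau": joint torques, N m; "tool_pos": TCP position; "ee_rot": TCP orientation; "contact_force": force on the tool from outside, world axes, zero at the start; "wrist_torque": the same for the moment, N m; "width": finger opening in m; "gripper_force": force on a finger pad.
Only numpy, scipy, OpenCV 4.12 (cv2) and the standard library are available. Lean on these libraries where they do the work, as an engineer would, in place of code of your own. Each camera call takes 0.05 s, during which the arm holds its last target. There are 200 camera calls.

TASK

Set the coffee grinder to coarse: lift the sprung plunger, swing the grind collar from its fine slot round to the single coarse hole, and let the plunger drop fully home there. Then fit the lid that lies on the worktop flat onto the hopper, lugs through the notches, and turn it clockwise against its spring to the pulse mark, half-way to the lock, never so far that it rides over the catch. The grinder pulses only while the lid is held, so finish with the gripper still holding the lid at the pulse mark; leave the cups and spoons alone.

Things in the scene. Friction and masses are not known exactly. Their poses are not given: they have to be found in the camera images.
- grinder: Burr coffee grinder, heavy, fixed to the worktop: round steel body 152 mm across, drawer in front (-x) reaching 91 mm from the axis. Origin: centre of its foot; z is the axis of collar, hopper and lid. Black deck at z = 100 mm; on it the aluminium grind collar (outer radius 57 mm, top 112 mm, one ear). Bearings below: counter-clockwise from above, from this x axis.
- hopper_mouth (a point): Centre of the hopper mouth, on the axis, at rim height z = 130 mm. Hopper: grey, outer radius 44 mm; its 8 mm thick inward flange leaves an opening of radius 31 mm with two notches half a turn apart (to radius 38 mm, 18 mm wide) at bearings +15 (0.262 rad) and -165 degrees. The lugs of the lid drop through the notches, then turn clockwise in the groove under the flange.
- pulse_mark (a point): Pulse mark: the wide white mark on the hopper rim, 0.64 rad clockwise of the thin mark at the notch, at bearing -21.7 degrees (-0.378 rad); repeated half a turn round. The lid is at pulse when its bar points along it. The pair of thin marks 1.28 rad clockwise of the notch is the lock.
- coarse_hole (a point): Mouth of the coarse hole in the deck (z = 100 mm), at bearing -91.3 degrees, 64 mm from the axis, by the largest steel dot: 10 mm long along the arc, for the 7 mm round-nosed pin. The other opening is the fine slot (pin centre at bearings -142 to -116 degrees); solid deck lies between.
- plunger_knob (a point): Middle of the plunger's upright black knob on the collar's ear: 19 mm across, 26 mm tall (z 130 to 156 mm when home), 64 mm from the axis. Pinch it from above, fingers closing along the collar's tangent; below it a 10 mm stem, the ear's boss 11 mm lower. The hopper's edge is 20 mm from its centre, at z = 130 mm. Lifted and moved round the axis it turns the collar; it may spin in the fingers.
- grind_collar (a joint): Angle of the grind collar (rad), growing counter-clockwise from above; the plunger's bearing is -140 degrees (-2.443 rad) plus this. 0 to 0.42: fine slot; 0.85: pin over the coarse hole (0.02 play there); stop at 1.02. Turns with 0.12 N m of friction.
- plunger (a joint): Lift of the plunger (m): 0 = pin fully home, 8 mm deep in slot or hole; 0.008 = pin riding on the deck; stop at 0.015. A spring pushes it down with 4 N at 0, 6.7 N at 0.015.
- lid: Loose black lid, 0.12 kg, right way up. Origin: centre of its underside; x along its bar. Plug radius 28.5 mm, tapered at its foot, z 0 to 20; lugs under both bar ends, z 4 to 10.5, to radius 34.5, 10 wide; disc radius 40, z 20 to 28; grip bar 74 long, 20 thick (y), z 27 to 61 mm. Enters with the bar over the notches, either way round; play 2.5 mm and 0.12 rad; seated, origin at z = 110 mm.
- pulse_switch (a joint): Sprung ring in the groove, pushed clockwise by the lugs (rad): the lid's clockwise turn from its entry less 0.13; 0 before that. 0.51 = pulse mark. At 0.72 the lugs meet the lock catch, at about 1.12 they click behind it. The spring turns the lid back with 0.04 N m at 0 and 0.14 N m at 0.51.
- mug: White mug, 83 mm across, 94 mm tall; bystander. Origin: centre of its underside.
- espresso_cup: White espresso cup 50 mm tall on a wooden trivet; bystander. Origin: centre of its underside.
- coffee_scoop: Metal coffee scoop lying on the worktop, 133 mm long; bystander. Origin: centre of its underside.
- teaspoon: Teaspoon lying on the worktop in front, 138 mm long; bystander. Origin: centre of its underside.
Not all that is in view belongs to the job. Leave any purple look-alike of the lid alone.

How it is judged:
On the way, in this order (a step that is already met when the one before it is completed fails the run):
1. the plunger is lifted, its pin clear of the fine slot (value of joint plunger above 0.009 m), for 0.1 s.
2. the collar stands at coarse with the plunger dropped home in the coarse hole (value of joint grind_collar between 0.79 and 0.91 rad and value of joint plunger below 0.002 m), for 0.3 s.
3. the lid sits flat in the hopper (z of lid in the frame of grinder between 0.107 and 0.1125 m and horizontal distance between lid and hopper_mouth below 0.004 m and angle between lid's own z axis and vertical below 0.06 rad), for 0.1 s.
At the end, for the whole second after the job is handed in: Collar in the coarse hole (within 0.06 rad) with the plunger home (under 2 mm lift); the lid flat in the hopper (within 2.5 mm in height, 4 mm sideways), turned so that the pulse switch reads 0.37 to 0.65, still, and gripped by the fingers with more than 2 N through the last second (all of step 2 and all of step 3 and value of joint pulse_switch between 0.37 and 0.65 rad and velocity of joint pulse_switch between -0.15 and 0.15 rad/s and contact force between the fingers and lid above 2 N and linear speed of lid below 0.02 m/s); the arm keeps its last pose, push and grip.
It fails at once if the lid rides over the lock catch (value of joint pulse_switch above 0.92 rad).
It fails at once if the mug is moved more than 30 mm (distance of mug from where it was at the start of the episode above 0.03 m).
It fails at once if the espresso cup is moved more than 30 mm (distance of espresso_cup from where it was at the start of the episode above 0.03 m).
It fails at once if the coffee scoop is moved more than 30 mm (distance of coffee_scoop from where it was at the start of the episode above 0.03 m).
It fails at once if the teaspoon is moved more than 30 mm (distance of teaspoon from where it was at the start of the episode above 0.03 m).
It also fails if it takes over 64 s, if anything falls off the work surface, if the arm or the gripper's body presses on something with over 40 N, if the wrist force passes 120 N, or if a joint passes its speed limit or range.

## Working session

There is one attempt and no reset: what is moved stays moved. The work goes in short steps, Python scripts to look and compute and a shell command to move; the robot and the scene stay as the last step left them, time stands still between calls to the robot, and variables do not carry over. Pictures are saved under pics/ and viewed, at most 10 in all, crops included, and the job is handed in when it is done.

```bash
mkdir -p pics; ls; cat > h.py <<'E'
import numpy as np, cv2
from plant import arm, viewer
def grab(n,save=None):
    f=viewer.grab_frame(n)
    if save: cv2.imwrite('pics/'+save,f['color'])
    np.savez('last_%s.npz'%n,**{k:np.asarray(v) for k,v in f.items()})
    return f
def load(n): return dict(np.load('last_%s.npz'%n))
def ray(f,u,v,fish=False):
    K=f['K'];x=(u-K[0,2])/K[0,0];y=(v-K[1,2])/K[1,1]
    if fish:
        r=np.hypot(x,y)+1e-12;d=np.array([np.sin(r)*x/r,np.sin(r)*y/r,np.cos(r)])
    else: d=np.array([x,y,1.])
    return f['T'][:3,3],f['T'][:3,:3]@d
def onplane(f,u,v,z,fish=False):
    o,d=ray(f,u,v,fish);return o+d*(z-o[2])/d[2]
def cloud(f):
    Z=f['range_z'];v,u=np.indices(Z.shape);K=f['K']
    P=np.stack([(u-K[0,2])/K[0,0]*Z,(v-K[1,2])/K[1,1]*Z,Z],-1)@f['T'][:3,:3].T+f['T'][:3,3]
    P[Z==0]=np.nan;return P
E
python3 - <<'E'
from h import *
a=grab('top');b=grab('side')
cv2.imwrite('pics/top0.png',a['color']);cv2.imwrite('pics/side0.png',b['color'])
for f in(a,b):print(f['T'].round(3),f['K'].round(1))
print(arm.read_state())
E
```

```text
pics
[[ 0.022 -0.999  0.038  0.453]
 [-1.    -0.021  0.015  0.006]
 [-0.015 -0.039 -0.999  1.144]
 [ 0.     0.     0.     1.   ]] [[385.    0.  281.2]
 [  0.  385.  208.7]
 [  0.    0.    1. ]]
[[-0.995 -0.046  0.089  0.445]
 [-0.098  0.622 -0.777  0.718]
 [-0.019 -0.782 -0.624  0.684]
 [ 0.     0.     0.     1.   ]] [[381.1   0.  283.1]
 [  0.  381.1 207.9]
 [  0.    0.    1. ]]
{'clock': 0.1, 'joint_pos': array([ 1.15200172e+00,  4.23797095e-01,  1.63061075e+00, -7.38287018e-06,
        1.08861223e+00, -1.89887100e-02]), 'dq': array([-0.00096164, -0.00308881, -0.00388317, -0.00150385, -0.0002793 ,
       -0.00061379]), 'tau': array([ 3.31814908e-04, -5.45621502e+01, -2.74325931e+01,  6.46356982e-02,
        1.88657135e-02, -1.97331764e-05]), 'tool_pos': array([0.2430383 , 0.57525482, 0.22196014]), 'ee_rot': array([-3.14016536e+00, -2.05682500e-05,  2.74179017e+00]), 'contact_force': array([-0.52656304, -0.76158234, -0.05137756]), 'wrist_torque': array([-0.02734454,  0.01182584,  0.01964476]), 'gripper_force': 0.0, 'width': 0.08809595118208129}
```

View pics/top0.png

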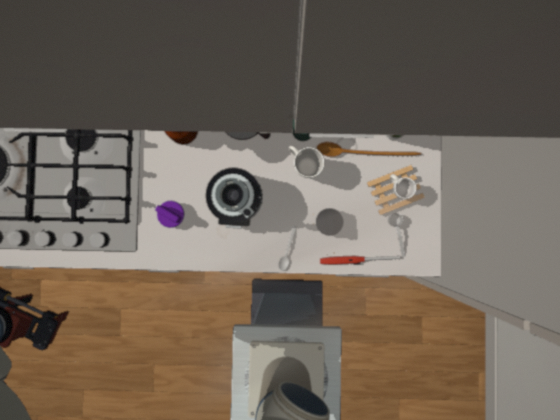

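View pics/side0.png

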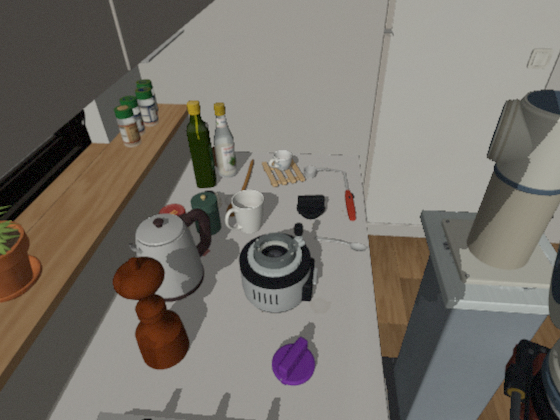

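Top view: the grinder is at (234,195), the knob at about (248,213), the mug at (308,162), the espresso cup at (404,187), the scoop at about (400,222) and the teaspoon at (288,250). There are two candidates for the lid: the dark one at (330,222) and the purple one at (171,214). The dark one fits because the lid is black and the purple one is the excluded look-alike. In the side view the dark lid is at (311,206). I'll confirm it in an enlarged crop.

```bash
python3 - <<'E'
from h import *
a=load('top');b=load('side')
A=cv2.resize(a['color'][160:235,195:355],(800,375),interpolation=cv2.INTER_CUBIC)
B=cv2.resize(b['color'][180:315,230:345],(0,0),fx=1.65,fy=1.65,interpolation=cv2.INTER_CUBIC)
C=np.zeros((600,800,3),np.uint8);C[:375]=A;C[375:375+222,:B.shape[1]]=B[:222]
B2=cv2.resize(b['color'][180:255,270:345],(222,222),interpolation=cv2.INTER_CUBIC);C[375:597,300:522]=B2
cv2.imwrite('pics/crop1.png',C)
P=cloud(a);Q=cloud(b)
for u,v in[(330,222),(234,195),(248,213),(215,195),(308,162),(340,222)]:print('top',u,v,P[v,u].round(4))
for u,v in[(311,203),(311,212),(298,229),(275,250)]:print('side',u,v,Q[v,u].round(4))
E
```

```text
top 330 222 [ 0.4601 -0.1149  0.061 ]
top 234 195 [0.5272 0.1508 0.1064]
top 248 213 [0.4781 0.1069 0.1527]
top 215 195 [0.5249 0.1988 0.1249]
top 308 162 [ 0.6372 -0.0528  0.0058]
top 340 222 [ 0.461  -0.1483  0.0216]
side 311 203 [ 0.4617 -0.1045  0.0452]
side 311 212 [ 0.4605 -0.0873  0.0276]
side 298 229 [0.4823 0.1228 0.1513]
side 275 250 [0.5299 0.143  0.1059]
```

View pics/crop1.png

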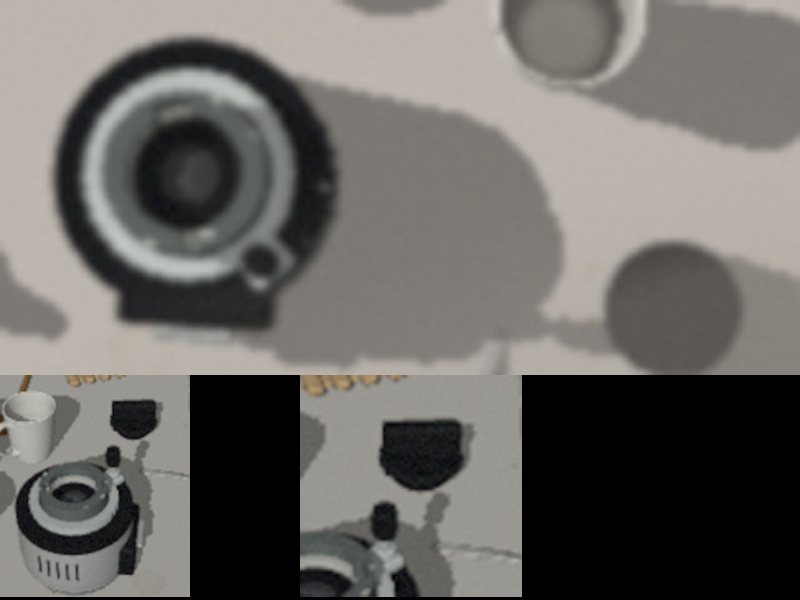

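The crop confirms the lid: a black disc at top (330,222), with its upright black bar at side (311,206). The purple lid is a separate object.

```bash
python3 - <<'E'
from h import *
for n in('top','side'):
    f=load(n);P=cloud(f);x,y,z=P[...,0],P[...,1],P[...,2]
    near=np.hypot(x-.527,y-.147)<.12
    for lo,hi in[(.092,.105),(.108,.117),(.123,.135)]:
        m=near&(z>lo)&(z<hi)&~(np.hypot(x-.478,y-.107)<.02)
        pts=P[m]
        (cx,cy),r=cv2.minEnclosingCircle(pts[:,:2].astype(np.float32))
        print(n,lo,m.sum(),round(cx,4),round(cy,4),round(r,4),'medz',np.median(pts[:,2]).round(4))
    m=(np.hypot(x-.478,y-.107)<.02)&(z>.138);print(n,'knob',m.sum(),np.nanmean(P[m],0).round(4),P[m].max(0).round(4),P[m].min(0).round(4))
    m=(z<.09)&(z>.06)&near&(x<.527);m&=np.hypot(x-.527,y-.147)>.078
    print('drawer',m.sum(),P[m].mean(0).round(4) if m.any() else 0)
    L=(np.hypot(x-.46,y+.115)<.05)
    m=L&(z>.052);print(n,'bar',m.sum(),P[m].mean(0).round(4),P[m].max(0).round(4),P[m].min(0).round(4),'rect',cv2.minAreaRect(P[m][:,:2].astype(np.float32)))
    m=L&(z>.018)&(z<.033);print(n,'disc',m.sum(),cv2.minEnclosingCircle(P[m][:,:2].astype(np.float32)),np.median(P[m][:,2]))
E
```

```text
top 0.092 1200 0.5295 0.1545 0.0763 medz 0.0994
top 0.108 468 0.5292 0.1543 0.0573 medz 0.1107
top 0.123 412 0.5287 0.1546 0.0445 medz 0.1285
top knob 42 [0.4817 0.1107 0.1531] [0.491  0.12   0.1575] [0.4729 0.1023 0.1413]
drawer 69 [0.451  0.1613 0.064 ]
top bar 188 [ 0.462  -0.1165  0.0587] [ 0.4968 -0.1038  0.0635] [ 0.4262 -0.1301  0.0521] rect ((0.46180859208106995, -0.11705084890127182), (0.07165945321321487, 0.020992612466216087), 6.461224555969238)
top disc 390 ((0.46226516366004944, -0.11704080551862717), 0.04005679488182068) 0.026454046695000843
side 0.092 1296 0.5295 0.1565 0.0774 medz 0.1003
side 0.108 756 0.5273 0.1572 0.0582 medz 0.112
side 0.123 654 0.5294 0.1563 0.0453 medz 0.1299
side knob 89 [0.4813 0.1173 0.1504] [0.4893 0.1233 0.1582] [0.4723 0.1044 0.1381]
drawer 456 [0.4825 0.2071 0.0723]
side bar 168 [ 0.4627 -0.1106  0.059 ] [ 0.498  -0.0992  0.0646] [ 0.427  -0.1312  0.0521] rect ((0.4617864489555359, -0.11322224885225296), (0.0728183463215828, 0.023308679461479187), 11.874578475952148)
side disc 245 ((0.4621290862560272, -0.11258313804864883), 0.0403127446770668) 0.027927017349420824
```

```bash
cat >> h.py <<'E'
from scipy.spatial.transform import Rotation as R
def delta(target,yaw_deg,s=None):
    """remaining shift (units of .04 m, tool axes) and world turn; wz units = .1 rad"""
    s=s or arm.read_state();M=R.from_euler('xyz',s['ee_rot'])
    d=M.inv().apply(np.array(target)-s['tool_pos'])/.04
    w=(M.inv()*R.from_euler('xyz',[np.pi,0,np.radians(yaw_deg)])).as_rotvec()/.1
    print('shift units',d.round(2),'turn units',w.round(2));return d,w
E
python3 -m handwheel '[[1,-0.85,-0.7,-0.1,0,0,1],[1,-0.8,-0.8,-0.1,0,0,1],[1,-0.7,-0.85,-0.1,0,0,1],[1,-0.6,-0.9,-0.1,0,0,1],[1,-0.5,-1,-0.1,0,0,1],[1,-0.4,-1,-0.1,0,0,1],[1,-0.3,-1,-0.1,0,0,1],[1,-0.2,-1,-0.1,0,0,1],[1,-0.1,-1,-0.1,0,0,1],[1,0,-1,-0.1,0,0,1]]' 20
python3 -c "
from h import *
delta([.482,.113,.27],43)"
```

```text
clock: 1.35
tool_pos: [0.1049, 0.2397, 0.2626]
ee_rot: [-3.141, 0.0, 1.737]
contact_force: [-0.6, 0.8, -0.1]
width: 0.0876
gripper_force: 0.0
shift units [-4.68  8.78 -0.19] turn units [-0.    0.    9.86]
```

```bash
python3 -m handwheel '[[1,-0.47,0.88,-0.03,0,0,0],[1,-0.47,0.88,-0.03,0,0,0],[1,-0.47,0.88,-0.03,0,0,0],[1,-0.47,0.88,-0.03,0,0,0],[1,-0.47,0.88,-0.03,0,0,0],[1,-0.47,0.88,0,0,0,0],[1,-0.47,0.88,0,0,0,0],[1,-0.47,0.88,0,0,0,0],[1,-0.47,0.88,0,0,0,0],[1,-0.47,0.88,0,0,0,0]]'
python3 -m handwheel '[[1,0,0,0,0,0,1],[1,0,0,0,0,0,1],[1,0,0,0,0,0,1],[1,0,0,0,0,0,1],[1,0,0,0,0,0,1],[1,0,0,0,0,0,1],[1,0,0,0,0,0,1],[1,0,0,0,0,0,1],[1,0,0,0,0,0,1],[1,0,0,0,0,0,1]]'
python3 -c "
from h import *
delta([.482,.113,.27],43)
f=grab('wrist','w1.png');print(f['T'].round(3),f['K'].round(1))"
```

```text
clock: 2.6
tool_pos: [0.4856, 0.1148, 0.2684]
ee_rot: [-3.141, -0.0, 1.742]
contact_force: [0.5, 0.8, 0.6]
width: 0.088
gripper_force: 0.0
clock: 3.85
tool_pos: [0.4844, 0.1154, 0.2684]
ee_rot: [-3.141, 0.001, 0.739]
contact_force: [-0.7, 0.6, 0.6]
width: 0.088
gripper_force: 0.0
shift units [-0.08  0.01 -0.04] turn units [-0.    0.01 -0.12]
[[ 0.673 -0.716 -0.185  0.533]
 [-0.74  -0.652 -0.168  0.161]
 [-0.     0.25  -0.968  0.432]
 [ 0.     0.     0.     1.   ]] [[325.2   0.  278.1]
 [  0.  325.2 213. ]
 [  0.    0.    1. ]]
```

View pics/w1.png

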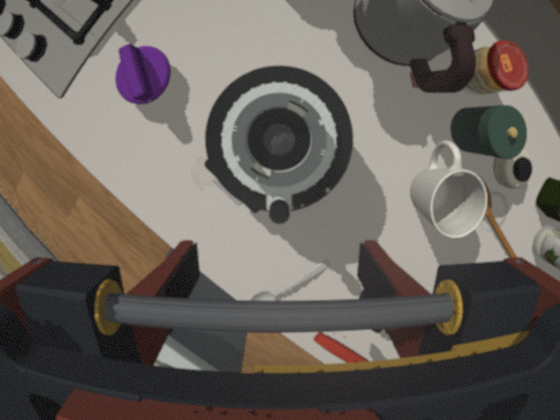

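The wrist view shows the grinder centred at (280,138), the knob top at (279,210) between the fingers' line, and the mug at (450,200). I'll enlarge the grinder to read its marks and yaw.

```bash
python3 - <<'E'
from h import *
f=load('wrist')
c=f['color'][60:225,200:360];cv2.imwrite('pics/w1c.png',cv2.resize(cv2.convertScaleAbs(c,alpha=1.3,beta=25),(0,0),fx=3.6,fy=3.6,interpolation=cv2.INTER_CUBIC))
E
```

```text
(no output)
```

View pics/w1c.png

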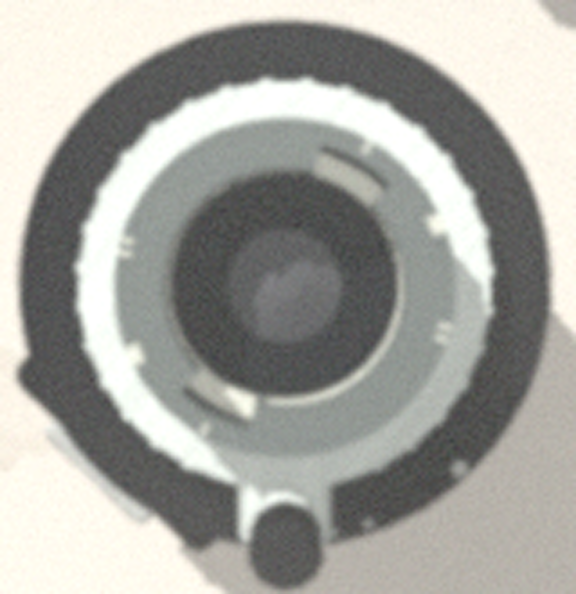

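```bash
python3 - <<'E'
from h import *
f=load('wrist');px=lambda u,v:(200+(u+.5)/3.6-.5,60+(v+.5)/3.6-.5)
P={k:onplane(f,*px(*uv),z,True) for k,uv,z in[('n1',(367,148),.13),('n2',(205,428),.13),('p1',(437,224),.13),('p2',(134,353),.13),('l1',(444,333),.13),('l2',(125,247),.13),('dot',(460,467),.1),('dot2',(368,523),.1),('knobtop',(286,535),.156)]}
c=np.mean([P[k][:2] for k in('n1','n2','p1','p2','l1','l2')],0);print('axis',c.round(4))
for k,p in P.items():
    d=p[:2]-c;print(k,p[:2].round(4),np.hypot(*d).round(4),np.degrees(np.arctan2(d[1],d[0])).round(1))
# knob: depth of wrist + triangulation of knob with top view
a=load('top');g=a['color'].max(2);
for name,F,fish in(('wrist',f,True),):
    Z=F['range_z'];v,u=np.indices(Z.shape);print('range at knob',Z[208:212,277:281].mean())
    th=np.hypot((279-F['K'][0,2])/325.2,(209-F['K'][1,2])/325.2)
    o,d=ray(F,279,208,True);dc=d@F['T'][:3,:3][:,2];print('knob pt',o+d/dc*Z[208,279])
    o2,d2=ray(a,247.7,212.3)
    A=np.stack([d,-d2],1);s=np.linalg.lstsq(A,o2-o,rcond=None)[0];print('tri',o+d*s[0],o2+d2*s[1])
E
```

```text
axis [0.5276 0.1552]
n1 [0.5685 0.1643] 0.0419 12.4
n2 [0.4866 0.1461] 0.042 -167.5
p1 [0.5663 0.1379] 0.0425 -24.2
p2 [0.489 0.173] 0.0424 155.3
l1 [0.5469 0.1172] 0.0427 -63.1
l2 [0.5081 0.193 ] 0.0425 117.3
dot [0.5233 0.0826] 0.0728 -93.4
dot2 [0.4931 0.091 ] 0.073 -118.2
knobtop [0.4842 0.1155] 0.0588 -137.5
range at knob 0.2829007
knob pt [0.48467467 0.11599645 0.15783407]
tri [0.47943142 0.11111852 0.12823117] [0.48059759 0.11022722 0.12817149]
```

```bash
python3 -c "
from h import *
delta([.481,.1115,.130],42.5)"
python3 -m handwheel '[[1,-0.14,0,0.4,0,0,0],[1,0,0,0.6,0,0,0],[1,0,0,0.6,0,0,0],[1,0,0,0.6,0,0,0],[1,0,0,0.6,0,0,0],[1,0,0,0.4,0,0,0],[1,0,0,0.2,0,0,0],[1,0,0,0,0,0,0]]' 30
python3 -c "
from h import *
delta([.481,.1115,.130],42.5)"
```

```text
shift units [-0.13  0.02  3.46] turn units [-0.    0.01 -0.07]
clock: 4.9
tool_pos: [0.4805, 0.1117, 0.1325]
ee_rot: [-3.141, 0.001, 0.742]
contact_force: [-0.1, -0.3, 0.3]
width: 0.0876
gripper_force: 0.0
shift units [0.01 0.01 0.06] turn units [-0.    0.01  0.  ]
```

```bash
python3 -m handwheel '[[-1,0,0,0.06,0,0,0],[-1,0,0,0,0,0,0],[-1,0,0,0,0,0,0],[-1,0,0,0,0,0,0],[-1,0,0,0,0,0,0],[-1,0,0,0,0,0,0]]' 30
```

```text
clock: 5.65
tool_pos: [0.4806, 0.1117, 0.1303]
ee_rot: [3.142, -0.0, 0.742]
contact_force: [-0.2, 0.1, -0.2]
width: 0.0313
gripper_force: 0.0
```

```bash
python3 -m handwheel '[[-1,0,0,0,0,0,0],[-1,0,0,0,0,0,0],[-1,0,0,0,0,0,0]]'
python3 -m handwheel '[[-1,0,0,-0.1,0,0,0],[-1,0,0,-0.1,0,0,0],[-1,0,0,-0.1,0,0,0],[-1,0,0,0,0,0,0]]'
```

```text
clock: 6.02
tool_pos: [0.4806, 0.1116, 0.1303]
ee_rot: [3.141, 0.0, 0.742]
contact_force: [-0.3, -0.6, -0.1]
width: 0.0181
gripper_force: 30.0
clock: 6.52
tool_pos: [0.4805, 0.1117, 0.1424]
ee_rot: [3.142, -0.0, 0.742]
contact_force: [1.6, -1.3, -6.1]
width: 0.0185
gripper_force: 30.0
```

```bash
python3 -m handwheel '[[-1,0.007,0.152,0,0,0,-0.95],[-1,0.007,0.152,0,0,0,-0.95],[-1,0.007,0.152,0,0,0,-0.95],[-1,0.007,0.152,0,0,0,-0.95],[-1,0.007,0.152,0,0,0,-0.95],[-1,0.007,0.152,0,0,0,-0.95],[-1,0.007,0.152,0,0,0,-0.95],[-1,0,0,0,0,0,0]]'
python3 -c "
from h import *
s=arm.read_state();d=s['tool_pos'][:2]-np.array([.528,.155]);print(np.hypot(*d),np.degrees(np.arctan2(d[1],d[0])))
delta([.5238,.0911,.1424],86.2)"
```

```text
clock: 7.52
tool_pos: [0.5174, 0.0913, 0.142]
ee_rot: [-3.142, 0.001, 1.406]
contact_force: [2.6, -3.3, -7.2]
width: 0.0189
gripper_force: 30.0
0.06455605873224463 -99.44220471967611
shift units [ 0.02  0.16 -0.01] turn units [-0.    0.01 -0.99]
```

```bash
python3 -m handwheel '[[-1,0.01,0.08,0,0,0,-0.5],[-1,0.01,0.08,0,0,0,-0.5],[-1,0,0,0,0,0,0],[-1,0,0,0.05,0,0,0],[-1,0,0,0.05,0,0,0],[-1,0,0,0.05,0,0,0],[-1,0,0,0,0,0,0]]'
python3 -c "
from h import *
s=arm.read_state();d=s['tool_pos'][:2]-np.array([.528,.155]);print(np.hypot(*d),np.degrees(np.arctan2(d[1],d[0])))"
```

```text
clock: 8.4
tool_pos: [0.5234, 0.0908, 0.1361]
ee_rot: [-3.141, 0.001, 1.505]
contact_force: [2.2, -6.3, -4.6]
width: 0.0183
gripper_force: 30.0
0.06435345561398544 -94.06921062942585
```

```bash
python3 -m handwheel '[[-1,0,0,0.05,0,0,0],[-1,0,0,0.05,0,0,0],[-1,0,0,0.05,0,0,0],[-1,0,0,0,0,0,0]]'
```

```text
clock: 8.9
tool_pos: [0.5235, 0.0908, 0.1304]
ee_rot: [-3.141, 0.001, 1.505]
contact_force: [1.5, -7.1, -3.5]
width: 0.0186
gripper_force: 30.0
```

```bash
python3 -m handwheel '[[0.2,0,0,0,0,0,0],[0.2,0,0,0,0,0,0],[0.2,0,0,0,0,0,0],[0.2,0,0,-0.4,0,0,0],[1,0,0,-0.8,0,0,0],[1,0,0,-0.8,0,0,0],[1,0,0,-0.8,0,0,0],[1,0,0,-0.8,0,0,0],[1,0,0,0,0,0,0]]'
python3 - <<'E'
from h import *
f=grab('wrist');cv2.imwrite('pics/w2.png',cv2.resize(f['color'][50:250,180:380],(600,600),interpolation=cv2.INTER_CUBIC))
c=np.array([.528,.155])
for n in('top','side'):
    P=cloud(grab(n));m=(np.hypot(P[...,0]-.5238,P[...,1]-.091)<.02)&(P[...,2]>.138)
    q=P[m];d=q.mean(0)[:2]-c;print(n,m.sum(),q.mean(0),np.percentile(q[:,2],[50,80,95]),np.degrees(np.arctan2(d[1],d[0])))
E
```

```text
clock: 10.02
tool_pos: [0.5254, 0.092, 0.2778]
ee_rot: [3.135, -0.001, 1.507]
contact_force: [-0.8, 0.4, -0.1]
width: 0.088
gripper_force: 0.0
top 668 [0.52334581 0.09098693 0.62524679] [0.62544198 0.62656584 0.6273708 ] -94.15848176558671
side 106 [0.52347909 0.09900514 0.18981053] [0.15422032 0.15741152 0.40443824] -94.615935332149
```

View pics/w2.png

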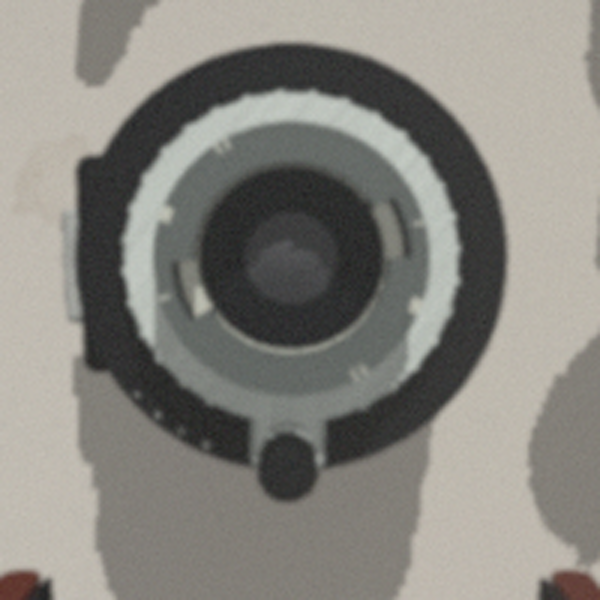

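View: the collar ear and knob now sit at (288,465), past the last small dots and covering the largest one. The side view puts the knob top at 0.157 m, so the pin is home. The rim's thin notch marks are at (420,222) and (165,298), and the wide pulse marks at (417,305) and (166,214). Next is the lid.

```bash
python3 -m handwheel '[[0.5,-0.88,-0.2,0,0,0,0],[0.5,-0.88,-0.2,0,0,0,0],[0.5,-0.88,-0.2,0,0,0,0],[0.5,-0.88,-0.2,0,0,0,0],[0.5,-0.88,-0.2,0,0,0,0],[0.5,-0.88,-0.2,0,0,0,0]]'
python3 -m handwheel '[[0.5,0,0,0,0,0,1],[0.5,0,0,0,0,0,1],[0.5,0,0,0,0,0,1],[0.5,0,0,0,0,0,1],[0.5,0,0,0,0,0,1],[0.5,0,0,0,0,0,1],[0.5,0,0,0,0,0,1],[0.5,0,0,0,0,0,1],[0.5,0,0,0,0,0,1],[0.5,0,0,0,0,0,1],[0.5,0,0,0,0,0,1],[0.5,0,0,0,0,0,1]]'
python3 - <<'E'
from h import *
f=grab('wrist');Z=f['range_z'];v,u=np.indices(Z.shape);K=f['K']
x=(u-K[0,2])/K[0,0];y=(v-K[1,2])/K[1,1];r=np.hypot(x,y)+1e-9
P=np.stack([np.tan(r)*x/r*Z,np.tan(r)*y/r*Z,Z],-1)@f['T'][:3,:3].T+f['T'][:3,3]
L=(np.hypot(P[...,0]-.462,P[...,1]+.115)<.055)&(Z>0)
for lo,hi in((.05,.075),(.018,.034)):
    m=L&(P[...,2]>lo)&(P[...,2]<hi);q=P[m][:,:2].astype(np.float32)
    print(lo,m.sum(),np.median(P[m][:,2]),cv2.minAreaRect(q),cv2.minEnclosingCircle(q))
c=f['color'];print('pix',u[L].min(),u[L].max(),v[L].min(),v[L].max())
m=L&(P[...,2]>.05);q=np.stack([u[m],v[m]],1).astype(np.float32);print('px rect',cv2.minAreaRect(q))
cv2.imwrite('pics/w3.png',cv2.resize(c[20:270,130:430],(720,600)))
# top-view: knob check + bar direction
t=grab('top');P=cloud(t)
m=(np.hypot(P[...,0]-.5238,P[...,1]-.091)<.02)&(P[...,2]>.138)&(P[...,2]<.2);print('knob',m.sum(),P[m].mean(0),np.percentile(P[m][:,2],80) if m.any() else 0)
delta([.462,-.116,.1],7)
E
```

```text
clock: 10.92
tool_pos: [0.4611, -0.1169, 0.273]
ee_rot: [-3.139, -0.001, 1.507]
contact_force: [0.2, -1.2, -0.5]
width: 0.0657
gripper_force: 0.0
clock: 12.42
tool_pos: [0.4615, -0.1158, 0.2729]
ee_rot: [-3.14, 0.002, 0.303]
contact_force: [0.3, -0.7, 0.1]
width: 0.0656
gripper_force: 0.0
0.05 1072 0.06200627302509598 ((0.46092045307159424, -0.11690923571586609), (0.07464107871055603, 0.021317675709724426), 5.8298115730285645) ((0.46068549156188965, -0.11504614353179932), 0.03758811578154564)
0.018 1990 0.029464504589592988 ((0.4621754288673401, -0.11590257287025452), (0.07822324335575104, 0.07860606163740158), 10.49356746673584) ((0.4611467123031616, -0.11647719889879227), 0.04034977778792381)
pix 37 516 139 419
px rect ((280.7530212402344, 285.42718505859375), (478.8761291503906, 258.8170471191406), 2.38594388961792)
knob 41 [0.52302508 0.08983027 0.15346309] 0.15513533472943197
shift units [0.02 0.01 4.33] turn units [-0.01  0.02  1.84]
```

View pics/w3.png

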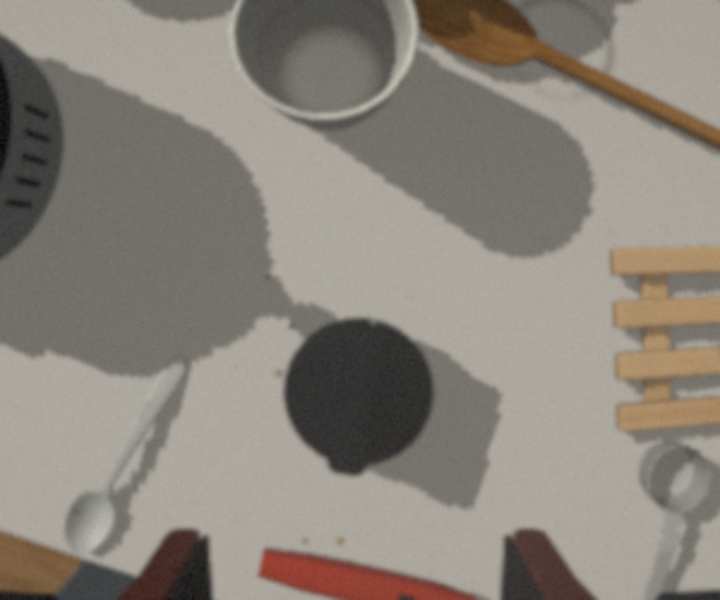

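The black lid sits at (358,392) in the crop, with its bar near-vertical in view and its near end at (348,465). The area around it is clear. I measure its centre at (0.4615, -0.116), the bar at bearing about 6° and the bar top at 0.062 m, all as expected.

```bash
python3 -m handwheel '[[0.5,0,0,0.6,0,0,1],[0.5,0,0,0.9,0,0,1],[0.5,0,0,0.9,0,0,0],[0.5,0,0,0.9,0,0,0],[0.5,0,0,0.9,0,0,0],[0.5,0,0,0.8,0,0,0],[0.5,0,0,0.6,0,0,0],[0.5,0,0,0.3,0,0,0],[0.5,0,0,0,0,0,0]]' 30
python3 -c "
from h import *
delta([.4615,-.1162,.034],6)"
```

```text
clock: 13.65
tool_pos: [0.4617, -0.1159, 0.0376]
ee_rot: [-3.141, 0.002, 0.108]
contact_force: [0.6, -0.8, 0.5]
width: 0.0659
gripper_force: 0.0
shift units [-0.01  0.01  0.09] turn units [-0.01  0.02  0.03]
```

```bash
python3 -m handwheel '[[0.5,0,0,0.09,0,0,0],[-1,0,0,0,0,0,0],[-1,0,0,0,0,0,0],[-1,0,0,0,0,0,0],[-1,0,0,0,0,0,0],[-1,0,0,0,0,0,0],[-1,0,0,0,0,0,0],[-1,0,0,0,0,0,0]]' 35
```

```text
clock: 14.65
tool_pos: [0.4624, -0.1161, 0.0347]
ee_rot: [3.142, -0.0, 0.107]
contact_force: [0.1, -0.5, 0.9]
width: 0.0199
gripper_force: 35.0
```

```bash
python3 -m handwheel '[[-1,0,0,-0.3,0,0,0],[-1,0,0,-0.7,0,0,0],[-1,0,0,-0.9,0,0,0],[-1,0,0,-0.9,0,0,0],[-1,0,0,-0.9,0,0,0],[-1,0,0,-0.7,0,0,-0.55],[-1,0,0,-0.3,0,0,-0.55]]'
python3 -c "
from h import *
delta([.528,.155,.21],12.5)"
```

```text
clock: 15.52
tool_pos: [0.4629, -0.1162, 0.2252]
ee_rot: [3.14, -0.003, 0.219]
contact_force: [0.1, -0.2, -0.6]
width: 0.0197
gripper_force: 35.0
shift units [ 3.06 -6.27  0.38] turn units [ 0.01 -0.03  0.  ]
```

```bash
python3 -m handwheel '[[-1,0.2,-0.4,0,0,0,0],[-1,0.35,-0.75,0,0,0,0],[-1,0.4,-0.85,0,0,0,0],[-1,0.4,-0.85,0,0,0,0],[-1,0.4,-0.85,0,0,0,0],[-1,0.4,-0.85,0,0,0,0],[-1,0.4,-0.75,0,0,0,0],[-1,0.3,-0.55,0,0,0,0],[-1,0.2,-0.35,0,0,0,0],[-1,0,0,0,0,0,0]]'
python3 - <<'E'
from h import *
delta([.528,.155,.21],12.5)
s=arm.read_state()
f=grab('wrist');cv2.imwrite('pics/w4.png',f['color'])
for n in('top','side'):
    P=cloud(grab(n));z=P[...,2]
    m=(np.hypot(P[...,0]-.528,P[...,1]-.155)<.055)&(z>.20)&(z<.225);print(n,m.sum(),np.median(z[m]) if m.any() else 0,cv2.minEnclosingCircle(P[m][:,:2].astype(np.float32)) if m.any() else 0)
    for lo,hi in((.092,.105),(.108,.117)):
        m=(np.hypot(P[...,0]-.528,P[...,1]-.155)<.09)&(z>lo)&(z<hi);print(n,lo,m.sum(),cv2.minEnclosingCircle(P[m][:,:2].astype(np.float32)))
E
```

```text
clock: 16.77
tool_pos: [0.5281, 0.1529, 0.2229]
ee_rot: [3.141, -0.0, 0.218]
contact_force: [0.0, -0.8, -0.9]
width: 0.02
gripper_force: 35.0
shift units [ 0.01 -0.05  0.32] turn units [ 0. -0. -0.]
top 47 0.21380638412201003 ((0.5231239795684814, 0.14596062898635864), 0.03907587006688118)
top 0.092 257 ((0.5288716554641724, 0.15437129139900208), 0.07617530226707458)
top 0.108 144 ((0.5205945372581482, 0.14408192038536072), 0.062075112015008926)
side 548 0.2159317939201819 ((0.5274959206581116, 0.15456993877887726), 0.040225397795438766)
side 0.092 1369 ((0.529255747795105, 0.1567932516336441), 0.0772002562880516)
side 0.108 766 ((0.526018500328064, 0.1488821804523468), 0.06556454300880432)
```

View pics/w4.png

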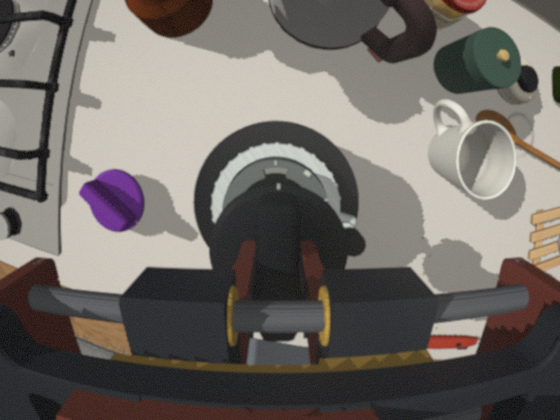

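The lid is held level above the hopper, its bar at (280,240) pointing up to the thin notch mark at (279,185). The side view puts the lid 2 mm short of the axis in x and y, so I'll correct that and go down.

```bash
python3 -m handwheel '[[-1,0.034,-0.051,0.3,0,0,0],[-1,0,0,0.5,0,0,0],[-1,0,0,0.4,0,0,0],[-1,0,0,0.2,0,0,0],[-1,0,0,0,0,0,0]]'
python3 -m handwheel '[[-1,0,0,0.06,0,0,0],[-1,0,0,0.06,0,0,0],[-1,0,0,0.06,0,0,0],[-1,0,0,0,0,0,0]]'
```

```text
clock: 17.55
tool_pos: [0.5287, 0.1544, 0.166]
ee_rot: [3.142, 0.001, 0.217]
contact_force: [-0.1, 0.4, -1.1]
width: 0.0198
gripper_force: 35.0
clock: 18.05
tool_pos: [0.529, 0.1547, 0.1594]
ee_rot: [3.142, 0.0, 0.217]
contact_force: [-0.6, -0.4, -1.3]
width: 0.02
gripper_force: 35.0
```

No contact so far. I'll continue down.

```bash
python3 -m handwheel '[[-1,0,0,0.06,0,0,0],[-1,0,0,0.06,0,0,0],[-1,0,0,0.06,0,0,0],[-1,0,0,0,0,0,0]]'
python3 -m handwheel '[[-1,0,0,0.06,0,0,0],[-1,0,0,0.06,0,0,0],[-1,0,0,0.04,0,0,0],[-1,0,0,0,0,0,0]]'
```

```text
clock: 18.55
tool_pos: [0.5289, 0.1546, 0.152]
ee_rot: [3.142, 0.0, 0.217]
contact_force: [-0.2, 0.5, -1.8]
width: 0.0198
gripper_force: 35.0
clock: 19.05
tool_pos: [0.5289, 0.1546, 0.1457]
ee_rot: [3.142, 0.0, 0.217]
contact_force: [-0.3, 0.3, -0.5]
width: 0.02
gripper_force: 35.0
```

```bash
python3 -m handwheel '[[-1,0,0,0.03,0,0,0],[-1,0,0,0.02,0,0,0],[-1,0,0,0,0,0,0]]'
```

```text
clock: 19.42
tool_pos: [0.5292, 0.1546, 0.1447]
ee_rot: [-3.142, -0.0, 0.217]
contact_force: [-2.2, -0.6, 6.6]
width: 0.0199
gripper_force: 35.0
```

Seated, with 6.6 N of contact at the predicted height. Now I'll ease the press slightly and turn clockwise.

```bash
python3 -m handwheel '[[-1,0,0,-0.01,0,0,0.6],[-1,0,0,0,0,0,0.8],[-1,0,0,0,0,0,0.8],[-1,0,0,0,0,0,0.8],[-1,0,0,0,0,0,0.8],[-1,0,0,0,0,0,0.8],[-1,0,0,0,0,0,0.8],[-1,0,0,0,0,0,0.6],[-1,0,0,0,0,0,0.4],[-1,0,0,0,0,0,0]]'
python3 - <<'E'
from h import *
s=arm.read_state();print(s['wrist_torque'],s['tool_pos'],s['ee_rot'])
f=grab('wrist');cv2.imwrite('pics/w5.png',cv2.resize(f['color'][100:330,150:410],(680,600)))
for n in('side','top'):
    P=cloud(grab(n));z=P[...,2];h=np.hypot(P[...,0]-.529,P[...,1]-.156)
    m=(h<.05)&(z>.133)&(z<.142);print(n,m.sum(),np.median(z[m]),cv2.minEnclosingCircle(P[m][:,:2].astype(np.float32)))
    m=(np.hypot(P[...,0]-.5238,P[...,1]-.091)<.02)&(z>.138)&(z<.17);print('knob',m.sum(),P[m].mean(0),np.percentile(z[m],[80,95]))
E
```

```text
clock: 20.68
tool_pos: [0.5293, 0.1552, 0.1447]
ee_rot: [-3.141, -0.0, -0.423]
contact_force: [-0.5, 3.5, 2.7]
width: 0.0203
gripper_force: 35.0
[0.5559329  0.33482172 0.09113326] [0.52927759 0.15515038 0.14471537] [-3.14057429e+00 -3.05745138e-04 -4.22820075e-01]
side 413 0.13784467386980037 ((0.5283640027046204, 0.1570228785276413), 0.04047399014234543)
knob 7 [0.51471852 0.09311785 0.14585429] [0.15166048 0.15303769]
top 16 0.13518921693840436 ((0.5133276581764221, 0.1450580656528473), 0.0348111130297184)<stdin>:7: RuntimeWarning: Mean of empty slice.
  ret = um.true_divide(
Traceback (most recent call last):
IndexError: index -1 is out of bounds for axis 0 with size 0
```

View pics/w5.png

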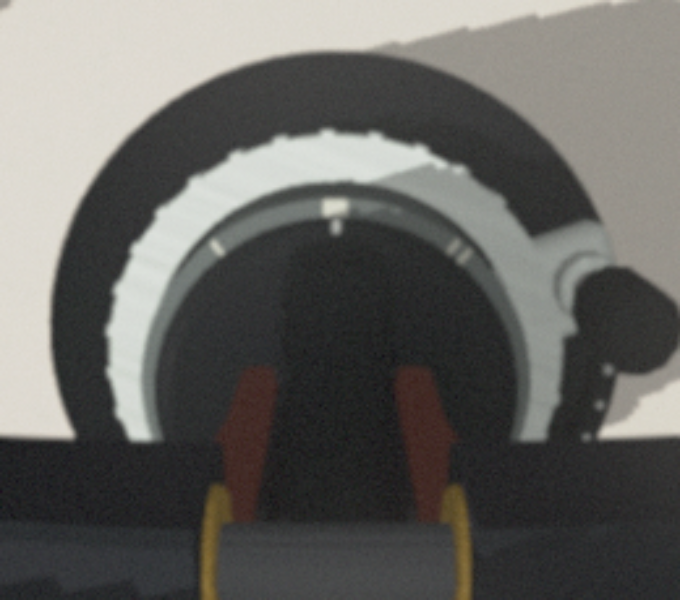

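The lid's white mark at (336,228) lines up with the wide pulse mark at (336,207). The thin notch mark is at (217,247) and the lock pair at (460,250). The lid sits flat (disc top about 0.138 m) with 35 N on the pads. Handing in.

```bash
python3 -c "
from plant import arm
print(arm.sign_off())"
```

```text
the job is handed in; nothing more can be done
None
```

I handed the job in at about 21 s of the 64 s limit: the plunger is home in the coarse hole, and the gripper still holds the lid flat in the hopper at the pulse mark. The hand-in reported no verdict, so this rests on my last picture and readings.

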